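# Zero the polariser ring and set it to the long mark

### The arm

A 7-joint arm with a two-finger parallel gripper is mounted at the origin on the work surface. World frame = base frame: x ahead of the robot, y to its left, z up, the work surface at z = 0. Lengths are in m, angles in rad, forces in N, time in s.
With the tool pointing down it reaches from about 0.425 to 0.875 m from the base axis. Payload 4.7 kg.
Tool frame: the origin (TCP) lies between the finger pads; the fingertips stand 14 mm ahead of it and the grasp point (between the pads) lies 5 mm behind it; z points along the fingers, y is the line along which they close (so a half turn about z gives the same grasp; the last joint's range is limited). The gripper opens to 87 mm and grips with 3 to 60 N. Pads are 19 mm wide; open, the fingers measure 117 mm over their backs; the gripper's body (75 mm by 190 mm) begins 51 mm behind the grasp point.
Start: joints at [1.264, 0.321, -0.07, 1.45, 0.023, 1.371, -0.057], TCP at [0.205, -0.617, 0.237] pointing down, gripper open.
Joint ranges: [-2.86, 2.86], [-0.3, 2.09], [-1.38, 1.24], [0.06, 2.45], [-1.56, 4.7], [0.09, 2.05], [-2.69, 2.69]. Speed limits (rad/s): [2.57, 2.57, 3.14, 3.14, 3.14, 3.14, 3.14].

### API

Orientations are given as a rotation vector (axis times angle).
In Python, from bench import get_state, get_image, camera_params, close_job gives the robot as it stands. The module is installed in compiled form; this text tells all that it offers.
- The arm moves only by the tool arm_command, never from a script. Its argument "motion" is a list of rows, each a list of 5 numbers: the finger opening in mm, from 0 to 87, then the shift along the tool's x, y, z in mm, then the turn about the tool's z in degrees. In form: [[gripper, x, y, z, spin], ...]. A call has 1 to 5 rows; each row is the pose to reach, as a shift and turn from the pose commanded when the call began, along the tool's axes at that moment; what a row does not reach only later rows make up. A row lasts 1/12 s, in which the tool goes at most 41.7 mm and 7.16 degrees, less where a joint would pass 70% of its speed; a pose out of reach is approached as far as the arm can. A call with a gripper value outside its range is refused whole. The fingers move at their own pace and stop on an object; "newtons" is the grip in N (left out, the last holds). Time passes only in rows, so rows that repeat a pose let the fingers close. It gives the time, the measured TCP pose, the force, the opening and the grip force at its end, in the units of the state.
- get_state(): the state, without advancing time (a new reading comes with each control period).
- get_image(name): name is "scene" or "top" or "wrist"; returns (picture, depth): 400x640x3 uint8, red, green, blue; 400x640 float32, m along the optical axis (not along the pixel's ray), 0 where there is no reading.
- camera_params(name): a dict with "intrinsics" (3x3 intrinsics, pixels), "extrinsics" (4x4, takes a point from camera to world coordinates). Camera axes: x right, y down, z forward; pixel columns grow to the right and rows downward; lengths in m; the calibration is good to about 2 mm. A picture is of the moment at which its call begins: read the wrist's pose just before it. camera_params takes no time and is no camera call; for the wrist camera it gives the pose at the moment of the call.
- close_job(): hands the job in; it is judged then, once.
The state is a dict: "time": time; "joint_positions": joint angles; "qd": joint speeds; "joint_torque": joint torques, N m; "position": TCP position; "tool_rot": TCP orientation; "ft_force": force on the tool from outside, world axes, zero at the start; "torque": the same for the moment, N m; "grip_width": opening from 0.0 (shut) to 1.0 (fully open); "grip_force": force on a finger pad.
Only numpy, scipy, OpenCV 4.12 (cv2) and the standard library are available. Lean on these libraries where they do the work, as an engineer would, in place of code of your own. Each camera call takes 0.05 s, during which the arm holds its last target. There are 200 camera calls.

### The job

On the inspection light base, push the polariser ring's lever anticlockwise (seen from above) all the way to the square stop block, then push it back the other way until its pointer stands at the one long mark of the scale, and move clear. Nothing needs gripping, just a push against the side of the lever's upright post: do not lift the ring out of its seat, and leave the dish on the window, the bottle, the bin and the cap alone.

Things in the scene. Friction and masses are not known exactly. Their poses are not given: they have to be found in the camera images.
- light_base: White fixed light base, 280 x 280 mm, its flat deck 60 mm above the table. Origin: centre of its underside, below the ring's turning axis; x axis: level, from that axis to the middle of the lever's swing (lever direction at joint 0). A white window, 93 mm wide, 16 mm above the deck, fills the ring. But for the lever's post and the dish nothing stands over 18 mm above the deck.
- square_stop (a point): Top centre of the square steel stop block, 12 x 12 mm, 18 mm high above the deck, fixed 80 mm from the turning axis, at the anticlockwise end of the lever's swing. The clockwise end has a round steel pin of 12 mm diameter and the same height instead.
- scale_plate: Aluminium disc, 276 mm wide, 2 mm thick, fixed on the deck around the ring, with 13 black radial marks 10 degrees apart, 108 to 117 mm from the axis; the middle one is the long mark (wider, out to 136 mm). Origin: on the ring's turning axis at deck height; x axis: from the turning axis along the long mark, which lies within 0.45 rad of the middle of the swing.
- ring (a joint): Turning angle of the polariser ring with its lever, rad: 0 in the middle of the swing, growing anticlockwise seen from above, +1.0 when the lever rests on the square stop block, -1.0 at the round stop pin. Stiff by friction (about 0.1 N m, 1 N at the post), no spring: it stays where it is left.
- lever_post (a point): Lever's upright round dark steel post, 12 mm thick: point on its centre line, 95 mm from the turning axis, 35 mm above the deck (post: 10 to 60 mm above it). x axis: outwards along the lever, from the turning axis to the pointer, whose tip is 107 mm from the axis. Lever arm: 10 mm wide, top 12 mm above the deck. Ring: dark, 132 mm outer diameter, top 16 mm above the deck.
- ring_lift (a joint): Height in m by which the loose-lying ring (about 0.4 kg) with its lever is lifted out of its seat; 0 when seated.
- dish_mid (a point): Middle of a small loose glass dish, 60 mm in diameter, 18 mm high, standing on the window in the centre of the ring. Leave it alone.
- bottle_mid (a point): Middle of a loose white plastic bottle, 60 mm in diameter, 130 mm high, standing on the table at the robot's right. Leave it alone.
- bin_mid (a point): Middle of a loose blue open bin, 160 x 120 x 60 mm high, on the table at the robot's left. Leave it alone.
- cap_mid (a point): Middle of a loose white cap, a cylinder of 36 mm diameter, 35 mm high, on the table at the robot's right. Leave it alone.

How it is judged:
On the way:
1. the lever has been pushed anticlockwise to the square stop block (within 0.05 rad of it) (value of joint ring above 0.95 rad), for 0.1 s.
At the end, for the whole second after the job is handed in: The lever's pointer stands within 0.06 rad (3.4 degrees, 6 mm at its tip) of the long mark, at rest, and the ring is seated (lifted less than 2 mm) (angle between the x axis of lever_post and the x axis of scale_plate, either way round below 0.06 rad and velocity of joint ring between -0.02 and 0.02 rad/s and value of joint ring_lift below 0.002 m); the robot touches nothing.
It fails at once if the ring is lifted more than 6 mm out of its seat (value of joint ring_lift above 0.006 m).
It fails at once if the dish is moved more than 15 mm (distance of dish_mid from where it was at the start of the episode above 0.015 m).
It fails at once if the bottle, the bin or the cap is moved more than 20 mm (distance of any of bottle_mid, bin_mid, cap_mid from where it was at the start of the episode above 0.02 m).
It also fails if it takes over 48 s, if anything falls off the work surface, if the arm or the gripper's body presses on something with over 40 N, if the wrist force passes 120 N, or if a joint passes its speed limit or range.

## Working session

There is one attempt and no reset: what is moved stays moved. The work goes in short steps, Python scripts to look and compute and a tool call to move; the robot and the scene stay as the last step left them, time stands still between calls to the robot, and variables do not carry over. Pictures are saved under pics/ and viewed, at most 10 in all, crops included, and the job is handed in when it is done.

Besides the shell and the picture viewer there is one more tool, called after "Request:" as a command line: name --pt "numbers of a row" for each row, then --argument value for the rest. arm_command: Moves the arm, as the interface text tells. Its arguments: {"type":"object","properties":{"motion":{"type":"array"},"newtons":{"type":"number"}},"required":["motion"]}

```bash
mkdir -p pics; cat > h.py <<'E'
import numpy as np, cv2
from bench import *
def ray(cam,u,v,z):
    K=cam["intrinsics"];E=np.array(cam["extrinsics"])
    d=E[:3,:3]@np.linalg.inv(K)@[u,v,1]; o=E[:3,3]
    return o+d*(z-o[2])/d[2]
def proj(cam,p):
    E=np.linalg.inv(cam["extrinsics"]); q=cam["intrinsics"]@(E[:3,:3]@p+E[:3,3]); return q[:2]/q[2]
E
python3 - <<'E'
from h import *
s=get_state();print(s["time"],s["position"],s["tool_rot"])
for n in("top","scene"):
    im,d=get_image(n);c=camera_params(n);print(n,c["intrinsics"].tolist() if hasattr(c["intrinsics"],"tolist") else c["intrinsics"],np.round(c["extrinsics"],3).tolist())
    cv2.imwrite(f"pics/{n}0.png",im[:,:,::-1]);np.savez(f"{n}0.npz",im=im,d=d)
E
```

```text
0.0 [ 0.2047502  -0.6163472   0.23544631] [-3.09939684e+00 -5.01462815e-01  6.07636412e-04]
top [[481.40565504192756, 0.0, 315.1528563092951], [0.0, 481.40565504192756, 200.48977277111706], [0.0, 0.0, 1.0]] [[-0.012, -0.993, 0.121, 0.351], [-1.0, 0.014, 0.019, 0.01], [-0.021, -0.12, -0.993, 1.536], [0.0, 0.0, 0.0, 1.0]]
scene [[434.36569900611465, 0.0, 324.09759453915825], [0.0, 434.36569900611465, 196.65796762337698], [0.0, 0.0, 1.0]] [[0.194, 0.709, -0.678, 1.235], [0.981, -0.132, 0.142, -0.138], [0.012, -0.693, -0.721, 0.845], [0.0, 0.0, 0.0, 1.0]]
```

View pics/top0.png

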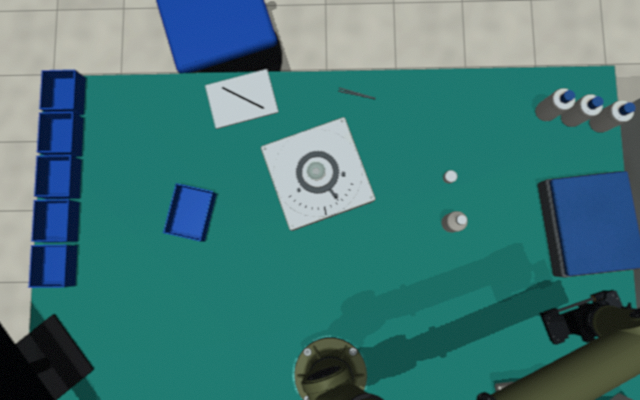

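View pics/scene0.png

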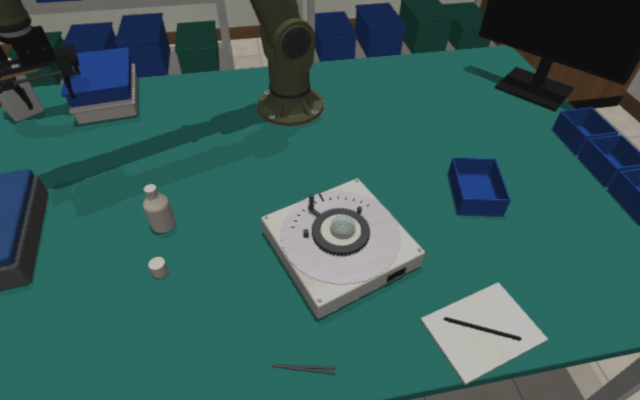

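```bash
python3 - <<'E'
from h import *
t=np.load("top0.npz")["im"];s=np.load("scene0.npz")["im"]
a=cv2.resize(t[110:235,255:380],(600,600),interpolation=cv2.INTER_CUBIC)
b=cv2.resize(s[170:310,260:430],(729,600),interpolation=cv2.INTER_CUBIC)
cv2.imwrite("pics/tc.png",a[:,:,::-1]);cv2.imwrite("pics/sc.png",b[:,:,::-1])
E
```

```text
(no output)
```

View pics/tc.png

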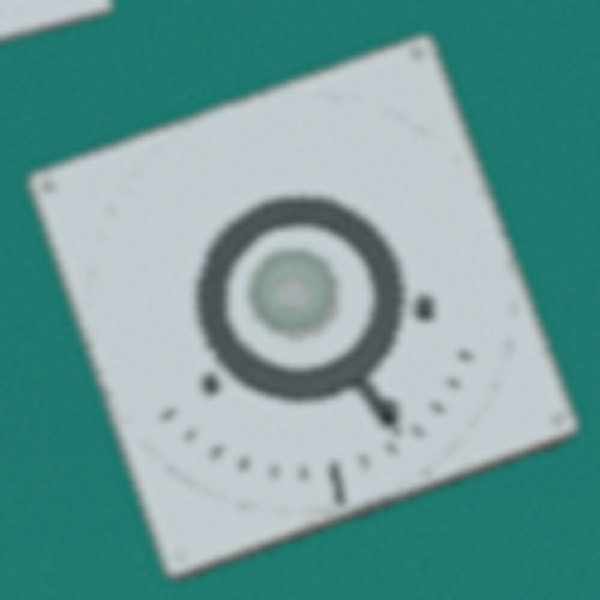

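View pics/sc.png

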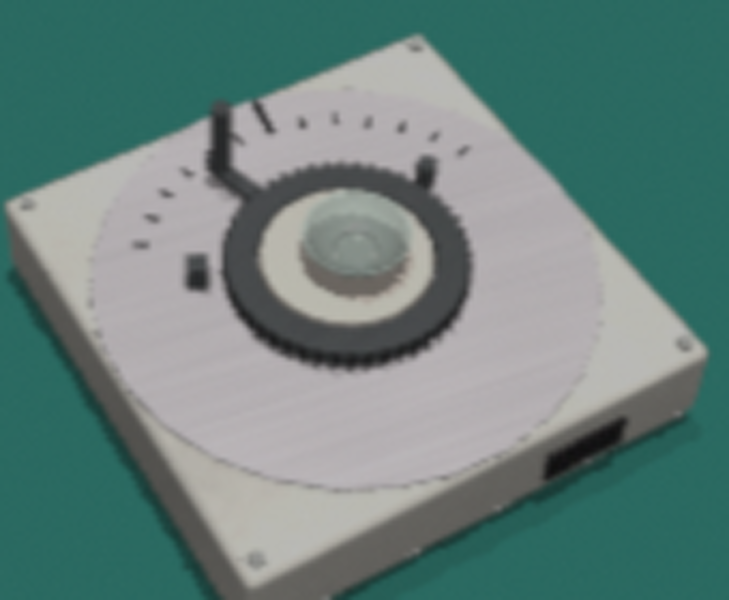

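The top crop (4.8x from 255,110) shows the ring centre near (300,297), square stop (425,307), round pin (210,384), long mark (333,465)-(341,503), post/pointer (388,412)/(399,430). The scene crop agrees (square stop left, lever in between).

```bash
cat >> h.py <<'E'
def crop(u,v): return (255+(u+.5)/4.8-.5,110+(v+.5)/4.8-.5)
E
python3 - <<'E'
from h import *
f=np.load("top0.npz");t=f["im"];c=camera_params("top")
g=cv2.resize(t[110:235,255:380],(600,600),interpolation=cv2.INTER_CUBIC)
hsv=cv2.cvtColor(g,cv2.COLOR_RGB2HSV)
w=((hsv[:,:,1]<60)).astype(np.uint8); w=cv2.morphologyEx(w,cv2.MORPH_CLOSE,np.ones((25,25)))
cs,_=cv2.findContours(w,0,1);cn=max(cs,key=cv2.contourArea)
(rc,wh,an)=cv2.minAreaRect(cn);box=cv2.boxPoints((rc,wh,an))
P=np.array([ray(c,*crop(*p),.06) for p in box]);print("deck",P.round(4).tolist(),P.mean(0).round(4),[np.linalg.norm(P[i]-P[i-1]).round(3) for i in range(4)])
dk=(g.max(2)<140).astype(np.uint8)
cs,_=cv2.findContours(dk,cv2.RETR_CCOMP,cv2.CHAIN_APPROX_NONE)
res={}
for k in cs:
    a=cv2.contourArea(k)
    if a>40:
        m=cv2.moments(k);q=(m['m10']/m['m00'],m['m01']/m['m00']);print(int(a),np.round(q,1),ray(c,*crop(*q),.062).round(4))
ring=cv2.morphologyEx(dk,cv2.MORPH_OPEN,np.ones((21,21)))
cs,_=cv2.findContours(ring,0,1);k=max(cs,key=cv2.contourArea);e=cv2.fitEllipse(k);O=ray(c,*crop(*e[0]),.076);print("ring",e,O)
for n,q,z in(("sq",(425,307),.078),("pin",(210,384),.078),("mk0",(334,467),.062),("mk1",(341,501),.062),("tip",(399,430),.07),("top",(388,410),.12)):
    p=ray(c,*crop(*q),z);r=p-O;print(n,p.round(4),"r",np.hypot(*r[:2]).round(4),"az",np.arctan2(r[1],r[0]).round(3))
E
```

```text
deck [[0.7047, 0.2109, 0.06], [0.7992, -0.0605, 0.06], [0.5287, -0.1486, 0.06], [0.4375, 0.117, 0.06]] [0.6175 0.0297 0.06  ] [np.float64(0.283), np.float64(0.287), np.float64(0.284), np.float64(0.281)]
186 [336.9 483.5] [0.4993 0.0087 0.062 ]
176 [210.4 384.2] [0.5648 0.0893 0.062 ]
288 [424.2 308.7] [ 0.6121 -0.0493  0.062 ]
33355 [302.1 301.4] [0.6181 0.0295 0.062 ]
16873 [299.6 297.2] [0.6208 0.0311 0.062 ]
356066 [301.5 301.7] [0.6179 0.0299 0.062 ]
185844 [300.3 304.3] [0.6162 0.0307 0.062 ]
ring ((303.2209777832031, 303.5548095703125), (693.8724975585938, 711.5018920898438), 50.934444427490234) [0.6141128  0.02859792 0.076     ]
sq [ 0.6103 -0.0492  0.078 ] r 0.0779 az -1.62
pin [0.5626 0.0887 0.078 ] r 0.0791 az 2.279
mk0 [0.51   0.0104 0.062 ] r 0.1057 az -2.968
mk1 [0.4881 0.0062 0.062 ] r 0.128 az -2.966
tip [ 0.5323 -0.0315  0.07  ] r 0.1015 az -2.508
top [ 0.5387 -0.0235  0.12  ] r 0.0917 az -2.537
```

Request:
arm_command --pt "46 30 -27 0 0" --pt "46 60 -54 0 0" --pt "46 90 -81 0 0" --pt "46 120 -108 0 0" --pt "46 148 -133 0 0"

```text
time: 0.52
position: [0.3043, -0.4415, 0.2361]
tool_rot: [-3.1, -0.502, 0.0]
ft_force: [0.8, 0.0, 0.1]
grip_width: 0.706
grip_force: 0.0
```

Request:
arm_command --pt "46 30 -27 0 0" --pt "46 60 -54 0 0" --pt "46 90 -81 0 0" --pt "46 120 -108 0 0" --pt "46 148 -133 0 0"

```text
time: 0.93
position: [0.4026, -0.2686, 0.2364]
tool_rot: [-3.101, -0.503, 0.0]
ft_force: [0.2, 0.2, 1.2]
grip_width: 0.537
grip_force: 0.0
```

Request:
arm_command --pt "46 30 -27 0 0" --pt "46 60 -54 0 0" --pt "46 90 -81 0 0" --pt "46 120 -108 0 0" --pt "46 148 -133 0 0"

```text
time: 1.35
position: [0.5009, -0.0958, 0.2365]
tool_rot: [3.101, 0.503, 0.0]
ft_force: [0.5, -1.5, -0.2]
grip_width: 0.528
grip_force: 0.0
```

Request:
arm_command --pt "46 30 -28 0 -6" --pt "46 61 -56 0 -12" --pt "46 61 -56 0 -17" --pt "46 61 -56 0 -17"

```text
time: 1.68
position: [0.541, -0.0223, 0.2361]
tool_rot: [-2.987, -0.967, 0.001]
ft_force: [0.4, -0.4, -0.1]
grip_width: 0.532
grip_force: 0.0
```

```bash
python3 - <<'E'
from h import *
s=get_state();print(s["time"],s["position"],s["tool_rot"],s["grip_width"]*87,s["joint_positions"])
im,d=get_image("wrist");c=camera_params("wrist");np.savez("w0.npz",im=im,d=d,K=c["intrinsics"],E=c["extrinsics"])
cv2.imwrite("pics/w0.png",im[:,:,::-1]);print(np.round(c["extrinsics"],3).tolist())
E
```

```text
1.6833 [ 0.54100839 -0.0222938   0.23605542] [-2.98734329e+00 -9.66866349e-01  5.29979188e-04] 46.27114140755361 [ 0.60504098  0.13666867 -0.6636769   1.70241764  0.08488689  1.33284886
 -1.0189801 ]
[[0.579, -0.779, -0.241, 0.606], [-0.815, -0.554, -0.171, 0.022], [-0.001, 0.295, -0.955, 0.384], [0.0, 0.0, 0.0, 1.0]]
```

View pics/w0.png

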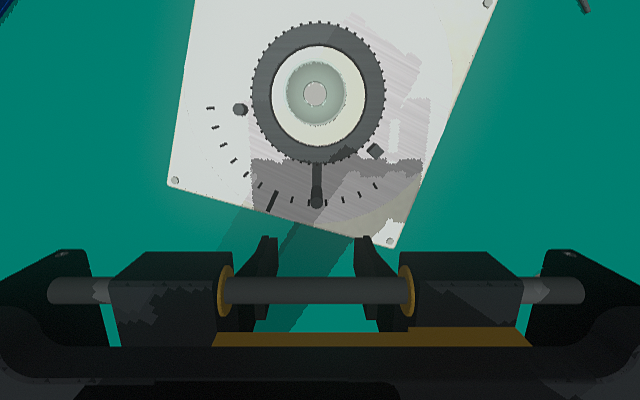

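The wrist view shows the ring about (319,93), post (316,192-205), long mark (277,191)-(267,211), square stop (375,151), round pin (239,109), with the post between the fingers. I'll measure from it.

```bash
python3 - <<'E'
from h import *
f=np.load("w0.npz");im=f["im"];c=dict(intrinsics=f["K"],extrinsics=f["E"])
g=im.max(2);dk=((g<110)&(np.arange(400)[:,None]<235)).astype(np.uint8)
# window (bright disc inside the ring), circle fit
hsv=cv2.cvtColor(im,cv2.COLOR_RGB2HSV)
cs,_=cv2.findContours(dk,cv2.RETR_CCOMP,cv2.CHAIN_APPROX_NONE)
for k in cs:
    a=cv2.contourArea(k);m=cv2.moments(k)
    if a>25:
        q=m['m10']/m['m00'],m['m01']/m['m00'];print(int(a),np.round(q,1),cv2.boundingRect(k))
    if 9000<a<30000 or 4500<a<8500:
        P=np.array([ray(c,*p[0],.076)[:2] for p in k])
        O=P.mean(0)
        for _ in range(20):   # trimmed circle fit
            r=np.hypot(*(P-O).T);s=abs(r-np.median(r))<.003
            A=np.c_[2*P[s],np.ones(s.sum())];O=np.linalg.lstsq(A,(P[s]**2).sum(1),rcond=None)[0][:2]
        print("circle",O.round(4),np.median(r).round(4),s.sum())
O=np.array([.618,.030])
for n,q,z in(("sq",(375,149),.078),("pin",(239,107),.078),("mk0",(277,191),.062),("mk1",(267,211),.062),("tip",(316,208),.07),("top",(316,193),.12)):
    p=ray(c,*q,z);r=p[:2]-O;print(n,p.round(4),"r",np.hypot(*r).round(4),"az",np.arctan2(r[1],r[0]).round(3))
E
```

```text
330 [306.7 229.7] (287, 221, 52, 14)
91 [271.9 200.5] (265, 189, 14, 24)
143 [374.6 150.7] (367, 143, 17, 17)
126 [240.1 109.1] (233, 104, 15, 12)
15053 [317.8  96.2] (250, 21, 136, 188)
circle [0.6181 0.0274] 0.0652 493
7503 [317.8  95.7] (270, 45, 96, 103)
circle [0.6181 0.0274] 0.0467 278
120 [583.7   6. ] (576, 0, 15, 15)
222 [6.1 8.2] (0, 0, 18, 26)
sq [ 0.6119 -0.0493  0.078 ] r 0.0795 az -1.648
pin [0.5662 0.0859 0.078 ] r 0.0763 az 2.318
mk0 [0.5113 0.0077 0.062 ] r 0.109 az -2.935
mk1 [0.4847 0.004  0.062 ] r 0.1358 az -2.949
tip [ 0.5225 -0.0384  0.07  ] r 0.1174 az -2.52
top [ 0.5478 -0.0203  0.12  ] r 0.0864 az -2.519
```

Request:
arm_command --pt "46 0 2 40 0" --pt "46 0 3 80 1" --pt "46 0 3 115 1" --pt "46 0 3 132 1" --pt "30 0 3 132 1"

```text
time: 2.15
position: [0.5381, -0.0307, 0.0997]
tool_rot: [-3.001, -0.919, 0.014]
ft_force: [-0.4, -0.3, -0.6]
grip_width: 0.503
grip_force: 0.0
```

```bash
cat >> h.py <<'E'
O=np.array([.6181,.0274])
def plan(ths,s,rad=.095):
    st=get_state();p=np.array(st["position"]);rv=np.array(st["tool_rot"])
    a=2*np.arctan2(rv[1],rv[0]); a=(a+np.pi)%(2*np.pi)-np.pi
    X=np.array([np.cos(a),np.sin(a)]);Y=np.array([X[1],-X[0]])
    print("pos",p.round(4),"z",p[2].round(4),"xaz",a.round(3),"F",np.round(st["ft_force"],1),"w",round(st["grip_width"]*87,1),"t",st["time"])
    r=p[:2]-O;print("tcp az",np.arctan2(r[1],r[0]).round(3),"r",np.hypot(*r).round(4))
    for th in ths:
        q=O+rad*np.array([np.cos(th),np.sin(th)])+s*np.array([-np.sin(th),np.cos(th)])
        d=(q-p[:2])*1000; sp=-np.degrees((th+np.pi-a+np.pi)%(2*np.pi)-np.pi)
        print(th,"x %.1f y %.1f spin %.1f"%(d@X,d@Y,sp))
E
python3 - <<'E'
from h import *
plan([-2.54,-2.44,-2.34,-2.24,-2.14,-2.04,-1.94,-1.87,-1.83,-1.79],.009)
E
```

```text
pos [ 0.5381 -0.0307  0.0997] z 0.0997 xaz 0.594 F [-0.4 -0.3 -0.6] w 43.8 t 2.15
tcp az -2.514 r 0.0989
-2.54 x 3.9 y 6.4 spin -0.4
-2.44 x 5.3 y 15.8 spin -6.1
-2.34 x 7.7 y 25.0 spin -11.9
-2.24 x 11.0 y 34.0 spin -17.6
-2.14 x 15.1 y 42.6 spin -23.3
-2.04 x 20.1 y 50.7 spin -29.1
-1.94 x 25.9 y 58.3 spin -34.8
-1.87 x 30.4 y 63.2 spin -38.8
-1.83 x 33.1 y 65.9 spin -41.1
-1.79 x 35.9 y 68.5 spin -43.4
```

Request:
arm_command --pt "30 4 6 -3 0" --pt "30 5 16 -3 -6" --pt "30 8 25 -3 -12" --pt "30 11 34 -3 -18" --pt "30 11 34 -3 -18"

```text
time: 2.57
position: [0.5736, -0.0525, 0.1101]
tool_rot: [2.818, 1.383, 0.006]
ft_force: [-0.1, -0.6, 0.5]
grip_width: 0.344
grip_force: 0.0
```

```bash
python3 - <<'E'
from h import *
plan([-2.14,-2.04,-1.94,-1.87,-1.83,-1.79],.009)
im,d=get_image("wrist");c=camera_params("wrist")
cv2.imwrite("pics/w1.png",im[:,:,::-1])
E
```

```text
pos [ 0.5736 -0.0525  0.1101] z 0.1101 xaz 0.912 F [-0.1 -0.6  0.5] w 30.0 t 2.5667
tcp az -2.079 r 0.0915
-2.14 x -3.4 y 3.7 spin -5.1
-2.04 x -1.1 y 13.0 spin -10.8
-1.94 x 2.0 y 22.0 spin -16.6
-1.87 x 4.7 y 28.1 spin -20.6
-1.83 x 6.4 y 31.5 spin -22.9
-1.79 x 8.3 y 34.8 spin -25.2
```

View pics/w1.png

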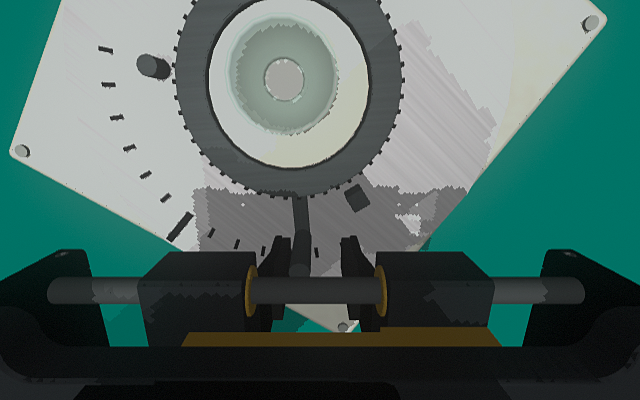

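The post is between the fingers at (300,255), near the left pad, and the lever has moved towards the square stop at (357,197). I'll continue the push.

Request:
arm_command --pt "30 -3 4 4 -5" --pt "30 -1 13 4 -11" --pt "30 2 22 4 -17" --pt "30 4 26 4 -20" --pt "30 4 26 4 -20"

```text
time: 3.03
position: [0.5948, -0.0637, 0.1048]
tool_rot: [2.537, 1.85, 0.002]
ft_force: [0.1, -0.3, -0.2]
grip_width: 0.343
grip_force: 0.0
```

```bash
python3 - <<'E'
from h import *
plan([-1.83,-1.79,-1.75],.009)
E
```

```text
pos [ 0.5948 -0.0637  0.1048] z 0.1048 xaz 1.26 F [ 0.1 -0.3 -0.2] w 29.9 t 3.0333
tcp az -1.821 r 0.0941
-1.83 x -0.5 y 8.2 spin -3.0
-1.79 x 0.1 y 12.0 spin -5.2
-1.75 x 0.9 y 15.7 spin -7.5
```

Request:
arm_command --pt "30 0 4 0 -1" --pt "30 0 7 0 -2" --pt "30 0 9 0 -3" --pt "30 0 9 0 -3"

```text
time: 3.37
position: [0.6028, -0.0656, 0.1039]
tool_rot: [2.486, 1.92, 0.001]
ft_force: [-0.7, 0.2, 0.1]
grip_width: 0.348
grip_force: 0.0
```

Request:
arm_command --pt "30 0 2 0 -1" --pt "30 0 3 0 -2" --pt "30 0 3 0 -2"

```text
time: 3.62
position: [0.6051, -0.066, 0.1034]
tool_rot: [-2.45, -1.965, 0.001]
ft_force: [-0.7, 0.8, 0.8]
grip_width: 0.345
grip_force: 0.7
```

Request:
arm_command --pt "30 0 2 0 0" --pt "30 0 3 0 0" --pt "30 0 3 0 0"

```text
time: 3.87
position: [0.6058, -0.0663, 0.103]
tool_rot: [-2.449, -1.962, 0.007]
ft_force: [-6.8, 2.2, 4.7]
grip_width: 0.345
grip_force: 3.9
```

Request:
arm_command --pt "30 0 2 0 0" --pt "30 0 3 0 0" --pt "30 0 3 0 0"

```text
time: 4.12
position: [0.6064, -0.0665, 0.1026]
tool_rot: [-2.446, -1.96, 0.013]
ft_force: [-13.2, 2.1, 8.3]
grip_width: 0.348
grip_force: 6.8
```

```bash
python3 - <<'E'
from h import *
plan([-1.79,-1.75],.009)
im,d=get_image("wrist");cv2.imwrite("pics/w2.png",im[:,:,::-1])
E
```

```text
pos [ 0.6064 -0.0665  0.1026] z 0.1026 xaz 1.351 F [-13.2   2.1   8.3] w 30.2 t 4.1167
tcp az -1.695 r 0.0947
-1.79 x -0.8 y 0.0 spin -0.0
-1.75 x -0.3 y 3.8 spin -2.3
```

View pics/w2.png

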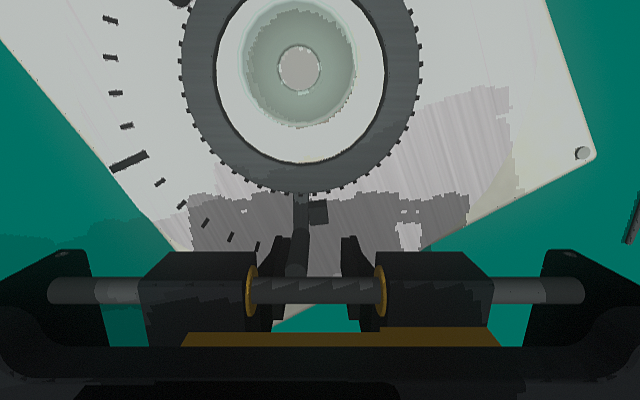

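The lever rests on the stop block (318,212); the force rose to 13 N. Now back off and push clockwise.

Request:
arm_command --pt "30 0 -6 0 0" --pt "30 0 -12 -2 0" --pt "30 0 -14 -2 0" --pt "30 0 -14 -2 0"

```text
time: 4.5
position: [0.5977, -0.0648, 0.106]
tool_rot: [2.451, 1.963, 0.001]
ft_force: [0.1, 0.7, 1.0]
grip_width: 0.343
grip_force: 0.0
```

```bash
python3 - <<'E'
from h import *
plan([-1.79,-1.9,-2.0,-2.1,-2.2,-2.3,-2.4],-.009)
E
```

```text
pos [ 0.5977 -0.0648  0.106 ] z 0.106 xaz 1.35 F [0.1 0.7 1. ] w 29.9 t 4.5
tcp az -1.789 r 0.0945
-1.79 x -0.6 y -9.1 spin -0.1
-1.9 x 1.0 y -19.5 spin 6.2
-2.0 x 3.4 y -28.7 spin 12.0
-2.1 x 6.7 y -37.7 spin 17.7
-2.2 x 10.9 y -46.2 spin 23.4
-2.3 x 15.9 y -54.4 spin 29.2
-2.4 x 21.7 y -61.9 spin 34.9
```

Request:
arm_command --pt "30 0 -9 0 0" --pt "30 1 -19 0 6" --pt "30 3 -29 0 12" --pt "30 7 -38 0 18" --pt "30 11 -46 0 23"

```text
time: 4.92
position: [0.5548, -0.0446, 0.1058]
tool_rot: [2.797, 1.426, 0.001]
ft_force: [0.9, -1.2, 0.0]
grip_width: 0.347
grip_force: 0.8
```

```bash
python3 - <<'E'
from h import *
plan([-2.3,-2.4,-2.5,-2.6,-2.7,-2.8],-.009)
E
```

```text
pos [ 0.5548 -0.0446  0.1058] z 0.1058 xaz 0.943 F [ 0.9 -1.2  0. ] w 30.2 t 4.9167
tcp az -2.292 r 0.0959
-2.3 x 1.8 y -9.6 spin 5.8
-2.4 x 4.2 y -18.9 spin 11.5
-2.5 x 7.4 y -27.9 spin 17.3
-2.6 x 11.5 y -36.5 spin 23.0
-2.7 x 16.5 y -44.6 spin 28.7
-2.8 x 22.2 y -52.2 spin 34.5
```

Request:
arm_command --pt "30 2 -10 0 6" --pt "30 4 -19 0 12" --pt "30 7 -28 0 17" --pt "30 11 -36 0 23" --pt "30 11 -36 0 23"

```text
time: 5.33
position: [0.5313, -0.0128, 0.1058]
tool_rot: [3.024, 0.848, 0.0]
ft_force: [-0.8, 0.4, -0.3]
grip_width: 0.346
grip_force: 0.0
```

```bash
python3 - <<'E'
from h import *
plan([-2.7,-2.8,-2.85,-2.9,-2.94,-2.963],-.009)
E
```

```text
pos [ 0.5313 -0.0128  0.1058] z 0.1058 xaz 0.547 F [-0.8  0.4 -0.3] w 30.1 t 5.3333
tcp az -2.708 r 0.0957
-2.7 x 1.6 y -8.1 spin 6.0
-2.8 x 3.9 y -17.4 spin 11.7
-2.85 x 5.4 y -21.9 spin 14.6
-2.9 x 7.2 y -26.3 spin 17.5
-2.94 x 8.7 y -29.8 spin 19.8
-2.963 x 9.7 y -31.8 spin 21.1
```

Request:
arm_command --pt "30 1 -5 0 4" --pt "30 2 -11 0 8" --pt "30 4 -17 0 12" --pt "30 5 -22 0 15" --pt "30 6 -24 0 16"

```text
time: 5.75
position: [0.5245, 0.0095, 0.1055]
tool_rot: [3.112, 0.422, -0.0]
ft_force: [0.1, -1.7, -0.5]
grip_width: 0.344
grip_force: 0.6
```

```bash
python3 - <<'E'
from h import *
plan([-2.9,-2.963],-.009)
im,d=get_image("wrist");c=camera_params("wrist");np.savez("w3.npz",im=im,d=d,K=c["intrinsics"],E=c["extrinsics"]);cv2.imwrite("pics/w3.png",im[:,:,::-1])
im,d=get_image("top");cv2.imwrite("pics/t3.png",im[:,:,::-1])
for p in (.109,.136): print(proj(c,np.r_[O+p*np.array([np.cos(-2.963),np.sin(-2.963)]),.062]))
E
```

```text
pos [0.5245 0.0095 0.1055] z 0.1055 xaz 0.269 F [ 0.1 -1.7 -0.5] w 29.9 t 5.75
tcp az -2.953 r 0.0953
-2.9 x 0.3 y -4.0 spin 1.6
-2.963 x 1.2 y -9.9 spin 5.2
[312.53630776 250.0165859 ]
[309.33486016 282.91857834]
```

View pics/w3.png

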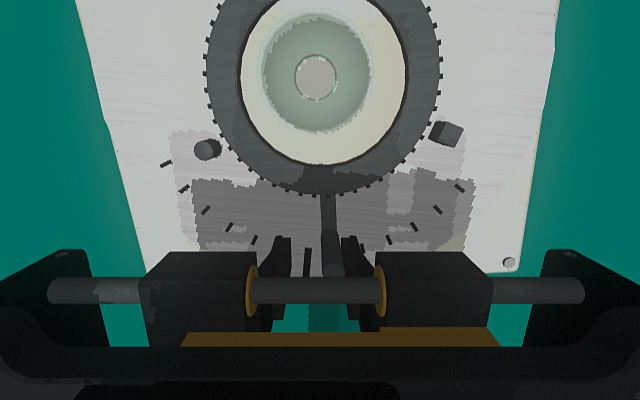

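The lever arm is at (327,195)-(330,230), and the long mark is still to its left at (307,250). I'll measure both relative to the ring centre in this same image.

```bash
cat > m.py <<'E'
from h import *
def meas(f,lrows,mwin,mrow_z=.062):
    im=f["im"];c=dict(intrinsics=f["K"],extrinsics=f["E"]);g=im.max(2)
    dk=(g<110).astype(np.uint8)
    cs,_=cv2.findContours(dk,cv2.RETR_CCOMP,cv2.CHAIN_APPROX_NONE)
    C=None
    for k in cs:
        if 13000<cv2.contourArea(k)<40000 and cv2.boundingRect(k)[2]<210 and cv2.boundingRect(k)[1]<30:
            P=np.array([ray(c,*p[0],.076)[:2] for p in k if p[0][1]>2]);C=P.mean(0)
            for _ in range(30):
                r=np.hypot(*(P-C).T);s=abs(r-.0465)<.003
                C=np.linalg.lstsq(np.c_[2*P[s],np.ones(s.sum())],(P[s]**2).sum(1),rcond=None)[0][:2]
            print("C",C.round(4),np.median(r).round(4),s.sum())
    if C is None: C=O
    az=lambda u,v,z:(lambda r:(np.arctan2(r[1],r[0]).round(3),np.hypot(*r).round(4)))(ray(c,u,v,z)[:2]-C)
    for v in range(*lrows,4):
        w=np.where(g[v,lrows_u[0]:lrows_u[1]]<75)[0]+lrows_u[0]
        if len(w): print("lever",v,w.min(),w.max(),az(w.mean(),v,.072))
    u0,u1,v0,v1=mwin
    for v in range(v0,v1,4):
        row=g[v,u0:u1].astype(int);w=np.where(row<row.max()*.5)[0]+u0
        if len(w): print("mark",v,w.min(),w.max(),az(w.mean(),v,mrow_z))
E
python3 - <<'E'
import m,numpy as np
m.lrows_u=(310,345)
m.meas(np.load("w3.npz"),(200,230),(297,318,248,278))
E
```

```text
lever 200 320 335 (np.float64(-2.873), np.float64(0.0682))
lever 204 320 335 (np.float64(-2.873), np.float64(0.0709))
lever 208 321 335 (np.float64(-2.868), np.float64(0.0736))
lever 212 321 335 (np.float64(-2.868), np.float64(0.0764))
lever 216 321 335 (np.float64(-2.867), np.float64(0.0791))
lever 220 321 336 (np.float64(-2.863), np.float64(0.0819))
lever 224 321 336 (np.float64(-2.863), np.float64(0.0847))
lever 228 322 336 (np.float64(-2.859), np.float64(0.0876))
mark 248 305 311 (np.float64(-2.994), np.float64(0.1078))
mark 252 305 311 (np.float64(-2.991), np.float64(0.1109))
mark 256 304 310 (np.float64(-2.994), np.float64(0.1141))
mark 260 304 310 (np.float64(-2.991), np.float64(0.1173))
mark 264 304 309 (np.float64(-2.991), np.float64(0.1206))
mark 268 303 309 (np.float64(-2.991), np.float64(0.1239))
mark 272 303 309 (np.float64(-2.988), np.float64(0.1272))
mark 276 303 308 (np.float64(-2.988), np.float64(0.1305))
```

Request:
arm_command --pt "30 0 -3 0 2" --pt "30 1 -6 0 4" --pt "30 1 -9 0 6" --pt "30 2 -11 0 7" --pt "30 2 -11 0 7"

```text
time: 6.27
position: [0.5237, 0.0208, 0.1054]
tool_rot: [3.133, 0.232, -0.001]
ft_force: [-0.3, -0.0, -0.0]
grip_width: 0.349
grip_force: 0.3
```

Request:
arm_command --pt "40 0 4 0 0" --pt "46 0 8 0 0" --pt "46 0 9 -30 0" --pt "46 0 9 -70 0" --pt "46 0 9 -110 0"

```text
time: 6.68
position: [0.5242, 0.0114, 0.216]
tool_rot: [-3.132, -0.23, 0.004]
ft_force: [0.9, -0.4, 1.0]
grip_width: 0.517
grip_force: 0.0
```

Request:
arm_command --pt "46 0 0 -20 0" --pt "46 0 0 -20 0"

```text
time: 6.85
position: [0.5283, 0.0118, 0.2413]
tool_rot: [3.131, 0.23, 0.016]
ft_force: [0.1, 0.3, 1.0]
grip_width: 0.525
grip_force: 0.0
```

```bash
python3 - <<'E'
from h import *
plan([-2.963],-.009)
im,d=get_image("wrist");c=camera_params("wrist");np.savez("w4.npz",im=im,d=d,K=c["intrinsics"],E=c["extrinsics"]);cv2.imwrite("pics/w4.png",im[:,:,::-1])
im,d=get_image("top");np.savez("t4.npz",im=im);s,d=get_image("scene");np.savez("s4.npz",im=s)
E
```

```text
pos [0.5283 0.0118 0.2413] z 0.2413 xaz 0.147 F [0.1 0.3 1. ] w 45.6 t 6.85
tcp az -2.97 r 0.0911
-2.963 x -4.2 y -8.3 spin -1.8
```

View pics/w4.png

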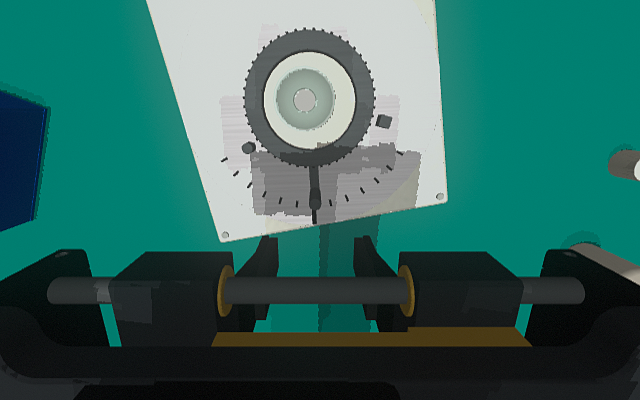

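The pointer at (315,208) now runs into the long mark at (314,208-223). I'll check that numerically.

```bash
python3 - <<'E'
from h import *
f=np.load("w4.npz");im=f["im"];c=dict(intrinsics=f["K"],extrinsics=f["E"]);g=im.max(2)
dk=(g<110).astype(np.uint8);dk[240:]=0
cs,_=cv2.findContours(dk,cv2.RETR_CCOMP,cv2.CHAIN_APPROX_NONE)
k=max((k for k in cs if 4000<cv2.contourArea(k)<9500),key=cv2.contourArea)
P=np.array([ray(c,*p[0],.076)[:2] for p in k]);C=P.mean(0)
for _ in range(30):
    r=np.hypot(*(P-C).T);s=abs(r-.0467)<.0025
    C=np.linalg.lstsq(np.c_[2*P[s],np.ones(s.sum())],(P[s]**2).sum(1),rcond=None)[0][:2]
print("C",C,np.median(r),s.sum(),len(P))
def az(u,v,z):
    r=ray(c,u,v,z)[:2]-C;return np.arctan2(r[1],r[0]).round(3),np.hypot(*r).round(4)
for v in list(range(168,186,3))+list(range(196,226,2)):
    row=g[v,300:332].astype(int);w=np.where(row<70)[0]+300
    if len(w):print(v,w.min(),w.max(),az(w.mean(),v,.072 if v<190 else .062))
for n in(2,):
    x=cv2.resize(im[150:235,270:370],(706,600),interpolation=cv2.INTER_CUBIC);cv2.imwrite("pics/w4c.png",x[:,:,::-1])
E
```

```text
C [0.61605122 0.03073952] 0.046222433878427935 270 270
168 309 317 (np.float64(-2.939), np.float64(0.0671))
171 309 317 (np.float64(-2.942), np.float64(0.0704))
174 310 317 (np.float64(-2.937), np.float64(0.0737))
177 310 318 (np.float64(-2.932), np.float64(0.077))
180 310 318 (np.float64(-2.935), np.float64(0.0804))
183 310 318 (np.float64(-2.937), np.float64(0.0837))
196 310 320 (np.float64(-2.937), np.float64(0.1013))
198 309 320 (np.float64(-2.944), np.float64(0.1036))
200 309 330 (np.float64(-2.922), np.float64(0.1061))
202 309 330 (np.float64(-2.923), np.float64(0.1085))
204 309 331 (np.float64(-2.923), np.float64(0.1109))
206 310 320 (np.float64(-2.943), np.float64(0.1132))
208 311 318 (np.float64(-2.949), np.float64(0.1156))
210 312 315 (np.float64(-2.96), np.float64(0.118))
212 312 315 (np.float64(-2.961), np.float64(0.1205))
214 312 315 (np.float64(-2.961), np.float64(0.1229))
216 312 315 (np.float64(-2.962), np.float64(0.1254))
218 312 315 (np.float64(-2.963), np.float64(0.1278))
220 312 315 (np.float64(-2.963), np.float64(0.1303))
222 313 316 (np.float64(-2.955), np.float64(0.1329))
224 329 329 (np.float64(-2.831), np.float64(0.1371))
```

View pics/w4c.png

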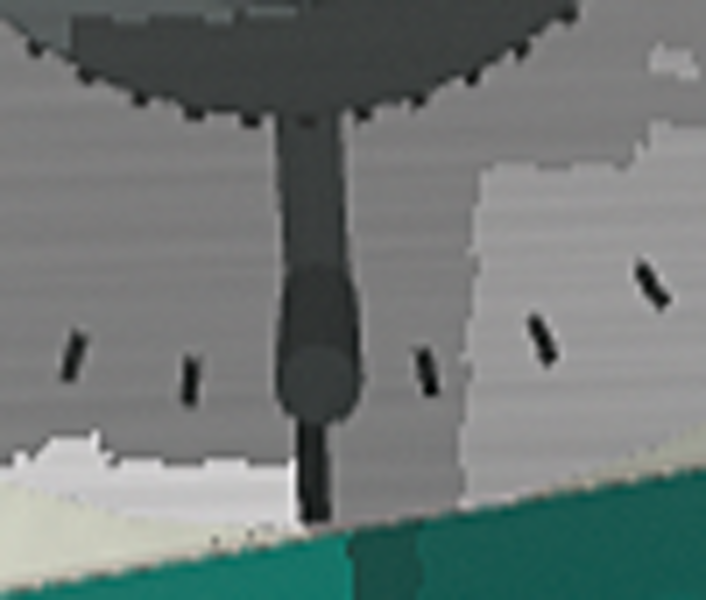

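Gap is 0.024 rad, inside the 0.06 tolerance, and the arm is clear.

Request:
arm_command --pt "46 0 0 -10 0" --pt "46 0 0 -10 0" --pt "46 0 0 -10 0"

```text
time: 7.25
position: [0.525, 0.0119, 0.2452]
tool_rot: [-3.133, -0.23, 0.001]
ft_force: [0.6, 0.0, -0.5]
grip_width: 0.533
grip_force: 0.0
```

```bash
python3 -c "
from bench import close_job;print(close_job())"
```

```text
the job is handed in; nothing more can be done
None
```

The lever was pushed to the square stop and back to the long mark, measured about 0.02 rad off it in the last picture (0.06 allowed); the arm is clear and the job is handed in, but no verdict came back.

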